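Feel the dust selector into its unmarked second seat

TASK

Switch the dust-extraction selector over: pull its knob out to unlock it, turn it clockwise, and feel by pushing for where it drops into the unmarked second seat, then push the knob fully home there and let go. Leave the carton, bottle, paint tin and spray can around it where they stand.

Things in the scene. Friction and masses are not known exactly. Their poses are not given: they have to be found in the camera images.
- selector: dust-extraction selector, fixed to the bench: a blue drum (120 mm across, with a 20 mm high raised bezel, 118 mm across, on its face) on a 130x150 mm dark steel foot with grey cheek plates; two black hose spigots stick out left and right, to 98 mm from the middle. Origin: centre of the underside of the foot; z up. The drum's face is tilted 25 degrees, so that it looks up and along the selector's own -x (roughly to the robot); the face centre lies at (20, 0, 125) mm.
- knob_grip (a point): centre of the knob's black bar grip (66 mm long, 16 thick, 34 deep), on the turning axis; the bar reaches 12 mm above and 22 mm below it, down to an orange round skirt 100 mm across. z: turning axis, out of the sloped face, 25 degrees from vertical; x along the bar (white stripe at +x end), y across it. Moves with the knob. In the first seat +x points 0.55 rad anticlockwise of straight uphill.
- knob_pull (a joint): how far the knob is out along its axis, m: 0 fully home (seated), 0.018 fully out. It has no spring: friction (3.5 N) holds it where it is left. It must be out more than 0.010 before it turns. Between seats a pin under the skirt rides on a hard flat land, so the knob then cannot be pushed in below 0.010 (the push meets a hard stop); over a seat it goes in to 0.
- knob_turn (a joint): turn of the knob, rad, growing clockwise as seen looking at its face: 0 in the first seat, where it starts (within 0.03); end stop at 2.15. The second seat is hidden under the skirt and differs from time to time: its middle lies somewhere from 0.88 to 1.42. It lets the pin in within about 0.07 rad either side of its middle. The knob turns freely (0.06 N m) while out.
- screw_carton_mid (a point): centre of a small brown carton of screws, 61x90x55 mm, standing loose on the bench
- glue_bottle_mid (a point): middle of the body (60 mm up) of a yellow glue bottle with orange cap, 53x65x222 mm, standing loose
- aerosol_mid (a point): middle of a red and white spray can (92 mm up), 59 mm across, 198 mm tall, standing loose
- paint_tin_mid (a point): middle of a small round paint tin, 78 mm across, 77 mm tall, standing loose

How it is judged:
By the outcome, as a careful person would: the job done as asked, in the order asked, and still so for the second after the job is handed in, with the robot touching nothing.
It also fails if it takes over 51 s, if anything falls off the work surface, if the arm or the gripper's body presses on something with over 40 N, if the wrist force passes 120 N, or if a joint passes its speed limit or range.

ROBOT

A 7-joint arm with a two-finger parallel gripper is mounted at the origin on the work surface; the furniture and walls round the work are solid. World frame = base frame: x ahead of the robot, y to its left, z up, the work surface at z = 0. Lengths are in mm, angles in rad, forces in N, time in s.
With the tool pointing down it reaches from about 400 to 875 mm from the base axis. Payload 4.4 kg.
Tool frame: the origin (TCP) lies on the centre line of the jaws, within the pads' length; the fingertips stand 11 mm ahead of it and the grasp point (between the pads) lies 8 mm behind it (ctrl.tips_ahead is the distance from the TCP to the fingertips, in mm); z points along the fingers, y is the line along which they close (so a half turn about z gives the same grasp; the last joint's range is limited). The gripper opens to 85 mm and grips with 20 to 120 N. Pads are 22 mm wide; open, the fingers measure 114 mm over their backs; the gripper's body (76 mm by 85 mm) begins 54 mm behind the grasp point. The pads swing forward as they close: fully open they stand 13 mm farther back than shut.
Start: joints at [-1.212, 0.628, 0.038, 1.517, -0.027, 0.996, -0.02], TCP at [267.869, 592.253, 242.313] pointing down, gripper open.
Joint ranges: [-3.06, 3.06], [-0.37, 2.12], [-1.25, 1.32], [0.18, 2.47], [-1.1, 4.24], [0.23, 1.98], [-2.94, 2.94]. Speed limits (rad/s): [2.57, 2.57, 3.14, 3.14, 3.14, 3.14, 3.14].

INTERFACE

Orientations are given as [roll, pitch, yaw] about the fixed x, y, z axes, in that order (R = Rz(yaw) Ry(pitch) Rx(roll)).
In Python, from cell import ctrl, eyes, job gives the robot as it stands. The module is installed in compiled form; this text tells all that it offers.
- The arm moves only by the tool carry_out, never from a script. Its argument "moves" is a list of rows, each an object of numbers: "tx", "ty", "tz": the shift along the tool's x, y, z as a fraction of full scale; "twist": the turn about the tool's z as a fraction of full scale; "fingers": the opening, from 0 (shut) to 1 (fully open). In form: [{"tx": .., "ty": .., "tz": .., "twist": .., "fingers": ..}, ...]. A call has 1 to 12 rows; each row shifts and turns the commanded pose from where the row before left it, along the tool's axes as they then stand; what a row does not reach is not made up. Full scale, the value 1, is 0.3 m for a shift and pi rad for a turn. A row lasts 1/8 s, in which the tool goes at most 62.5 mm and 10.7 degrees, less where a joint would pass 70% of its speed; a pose out of reach is approached as far as the arm can. A call with a number of a shift or a turn outside -1 to 1 is refused whole. A call with a gripper value outside its range is refused whole. The fingers move at their own pace and stop on an object; the grip force is fixed at half the most. Time passes only in rows, so rows that do not move let the fingers close. It gives the time, the measured TCP pose, the force, the opening and the grip force at its end, in the units of the state.
- ctrl.read_state(): the state, without advancing time (a new reading comes with each control period).
- eyes.get_image(name): name is "side" or "top" or "wrist"; returns a dict with "color" (480x640x3 uint8, blue, green, red), "fovy" (degrees; the focal length in pixels is half the picture's height over the tangent of half this angle, whatever the lens; pixels are square), "cx", "cy" (the principal point, pixels), "k1" (the pictures are not rectified: a ray, as slopes to the right and down, at radius r is drawn at 1 + k1 r^2 times it, then the intrinsics apply), "world_from_camera" (4x4, takes a point from camera to world coordinates). Camera axes: x right, y up, looking along -z (the intrinsics and any distortion apply to the point x, -y, -z); pixel columns grow to the right and rows downward; lengths in mm; the calibration is good to about 2 mm. A picture is of the moment at which its call begins. There is no depth.
- job.finish_job(): hands the job in; it is judged then, once.
The state is a dict: "clock": time; "qpos": joint angles; "qd": joint speeds; "tau": joint torques, N m; "eef_pos": TCP position; "tool_rot": TCP orientation; "force": force on the tool from outside, world axes, zero at the start; "torque": the same for the moment, N m; "width": finger opening in mm; "gripper_force": force on a finger pad.
Only numpy, scipy, OpenCV 4.12 (cv2) and the standard library are available. Lean on these libraries where they do the work, as an engineer would, in place of code of your own. Each camera call takes 0.05 s, during which the arm holds its last target. There are 200 camera calls.

## Working session

There is one attempt and no reset: what is moved stays moved. The work goes in short steps, Python scripts to look and compute and a tool call to move; the robot and the scene stay as the last step left them, time stands still between calls to the robot, and variables do not carry over. Pictures are saved under pics/ and viewed, at most 10 in all, crops included, and the job is handed in when it is done.

Besides the shell and the picture viewer there is one more tool, called after ">>>" by a JSON object that holds its "fn" and its "kwargs", one argument or row to a line. carry_out: Moves the arm, as the interface text tells. Its arguments: {"type":"object","properties":{"moves":{"type":"array","items":{"type":"object","properties":{"tx":{"type":"number","minimum":-1,"maximum":1},"ty":{"type":"number","minimum":-1,"maximum":1},"tz":{"type":"number","minimum":-1,"maximum":1},"twist":{"type":"number","minimum":-1,"maximum":1},"fingers":{"type":"number"}}}}},"required":["moves"]}

```bash
mkdir -p pics; python3 - <<'E'
from cell import ctrl, eyes
import cv2,pickle
s=ctrl.read_state();print(s, ctrl.tips_ahead)
d={}
for n in("side","top","wrist"):
    d[n]=eyes.get_image(n);cv2.imwrite(f"pics/{n}0.png",d[n]["color"]);print(n,{k:v for k,v in d[n].items() if k!="color"})
pickle.dump(d,open("im0.pkl","wb"))
E
```

```text
{'clock': 0.0, 'qpos': array([-1.21181485,  0.62934203,  0.03846931,  1.51838006, -0.02696737,
        0.99628832, -0.02001007]), 'qd': array([ 0.00050127,  0.00015579, -0.00122485, -0.00237177,  0.00062237,
        0.00327718, -0.00153899]), 'tau': array([ 1.31502375e-04, -5.63396394e+01,  1.22624103e+00, -1.93462050e+01,
        1.10093103e-02,  1.02053408e-02,  1.01073454e-05]), 'eef_pos': array([267.62557671, 591.68249846, 241.38838187]), 'tool_rot': array([-3.13969468e+00,  6.85455016e-05,  2.71679652e+00]), 'force': array([ 0.19323168, -0.6367883 ,  0.24233198]), 'torque': array([ 0.00905546,  0.00465606, -0.0334913 ]), 'gripper_force': 0.0, 'width': 85.72152740647805} 11.0
side {'fovy': 47.470141580554134, 'cx': 316.58083422516955, 'cy': 241.70256987071286, 'k1': -0.06579629553283363, 'world_from_camera': array([[ 9.78156796e-01,  1.66066681e-01, -1.25024555e-01,
         2.70975682e+02],
       [-2.07354580e-01,  8.21784956e-01, -5.30729276e-01,
        -8.57046520e+02],
       [ 1.46068495e-02,  5.45060862e-01,  8.38269227e-01,
         1.38021930e+03],
       [ 0.00000000e+
[... 316 characters left out ...]
960e-02,  1.46943959e-02,
        -5.61546882e+01],
       [ 1.58787488e-02,  6.89203326e-02,  9.97495791e-01,
         1.28548894e+03],
       [ 0.00000000e+00,  0.00000000e+00,  0.00000000e+00,
         1.00000000e+00]])}
wrist {'fovy': 67.19485183702933, 'cx': 321.38881644743014, 'cy': 239.86684049169938, 'k1': -0.07484596335619756, 'world_from_camera': array([[ 4.12405166e-01, -8.76510233e-01, -2.48297786e-01,
         2.04069133e+02],
       [ 9.10999363e-01,  3.96353383e-01,  1.13948046e-01,
         6.19550325e+02],
       [-1.46296107e-03, -2.73191888e-01,  9.61958446e-01,
         3.73593057e+02],
       [ 0.00000000e+00,  0.00000000e+00,  0.00000000e+00,
         1.00000000e+00]])}
```

View pics/side0.png

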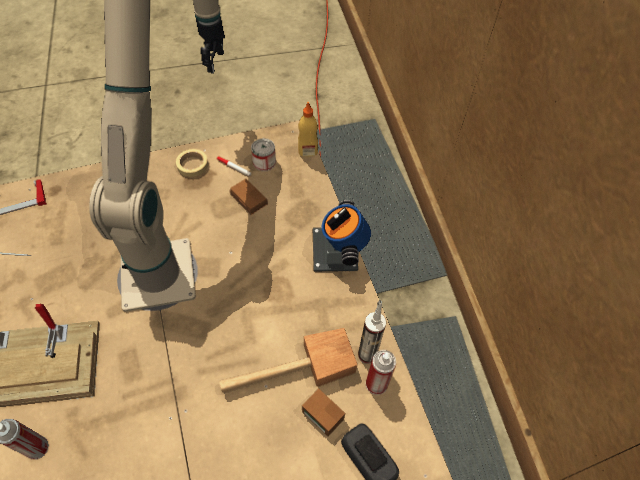

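View pics/top0.png

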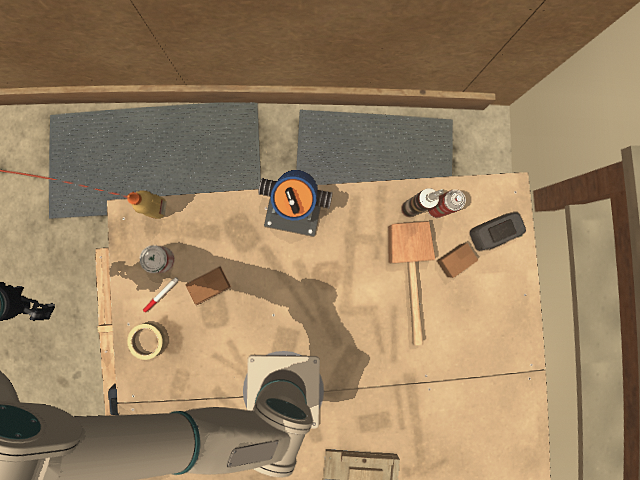

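The selector is at about (338,230) in side and (293,200) in top, with clear space around it; the nearest loose items are the tin, the bottle and the carton on its left. I'll zoom in for precise points.

```bash
python3 - <<'E'
import cv2,numpy as np
a=cv2.imread("pics/side0.png")[185:285,295:395];b=cv2.imread("pics/top0.png")[155:255,245:345]
o=np.hstack([cv2.resize(x,(400,400),interpolation=cv2.INTER_CUBIC) for x in(a,b)])
cv2.imwrite("pics/zoom0.png",o)
E
```

```text
(no output)
```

View pics/zoom0.png

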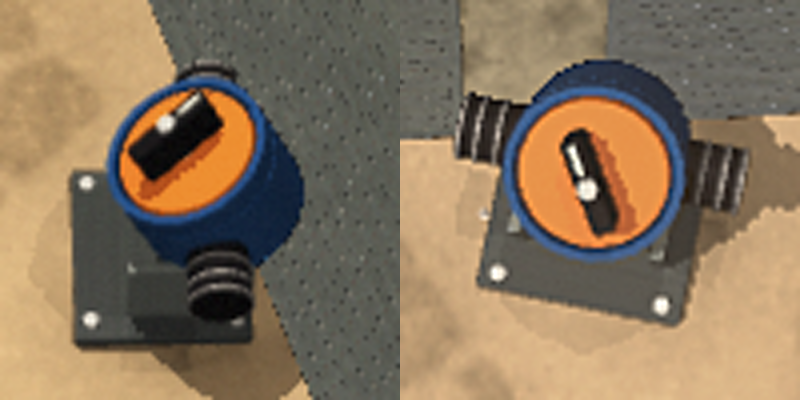

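The zoom shows the bezel ellipse centre at about (187,149) in side and (194,173) in top (zoomed pixels). The bar centre dot is at (166,123) and (188,188). The foot corners and spigot ends can also be used, so I'll fit the pose from them.

```bash
cat > h.py <<'E'
import numpy as np,pickle,cv2
from scipy.optimize import least_squares
from scipy.spatial.transform import Rotation as Ro
T=np.radians(25)
n0=np.array([-np.sin(T),0,np.cos(T)]);u0=np.array([np.cos(T),0,np.sin(T)])
def proj(im,P):
    M=np.linalg.inv(im["world_from_camera"]);p=M[:3,:3]@P+M[:3,3]
    s=np.array([p[0],-p[1]])/-p[2];f=240/np.tan(np.radians(im["fovy"])/2)
    return s*(1+im["k1"]*(s@s))*f+[im["cx"],im["cy"]]
def tri(a,b,pa,pb):
    return least_squares(lambda P:np.r_[proj(a,P)-pa,proj(b,P)-pb],[600,0,100])
E
cat > fit.py <<'E'
from h import *
d=pickle.load(open("im0.pkl","rb"));S,Tp=d["side"],d["top"]
zs=lambda x,y:np.array([295+x/4,185+y/4]);zt=lambda x,y:np.array([245+x/4,155+y/4])
pts=dict(bezel=(zs(187,149),zt(194,173)),dot=(zs(166,123),zt(188,188)),stripe=(zs(198,97),zt(170,143)),
 fL=(zs(72,172),zt(78,287)),fR=(zs(76,347),zt(280,325)),sL=(zs(214,68),zt(60,125)),sR=(zs(222,303),zt(345,178)))
for k,(a,b) in pts.items():
    r=tri(S,Tp,a,b);print(k,r.x.round(1),(2*r.cost)**.5)
# global: selector x,y,yaw,bezel height hb, dot height hd above face, foot thick
def mod(q):
    x,y,w,hb,hd,ft=q;F=np.array([20,0,125]);R=Ro.from_euler("z",w).as_matrix()
    m=dict(bezel=F+hb*n0,dot=F+hd*n0,fL=[-65,75,ft],fR=[-65,-75,ft])
    return {k:R@np.array(v)+[x,y,0] for k,v in m.items()}
def res(q):
    m=mod(q);return np.r_[tuple(np.r_[proj(S,m[k])-pts[k][0],proj(Tp,m[k])-pts[k][1]] for k in m)]
r=least_squares(res,[600,0,0,20,50,10]);print(r.x.round(3),res(r.x).round(2))
E
python3 fit.py
```

```text
bezel [537.4 -22.5 139.8] 0.24848337296589235
dot [522.3 -19.8 171.3] 0.1010159450778099
stripe [548.5  -8.  178.9] 0.7493574584452882
fL [473.9  63.6   6.7] 0.6831310437203003
fR [448.1 -83.   -1.4] 0.04127173767781458
sL [577.7  69.4 102.3] 2.1062240253038875
sR [ 541.6 -123.4   95.7] 0.30855339034667717
[ 5.24781e+02 -2.07160e+01 -1.76000e-01  1.72950e+01  5.29560e+01
  2.46500e+00] [-0.16 -0.02  0.18 -0.17  0.2  -0.23  0.19 -0.08 -0.58  0.61 -0.12 -0.32
 -0.08 -0.6   0.08  0.08]
```

>>> {"fn": "carry_out", "kwargs": {
  "moves": [
    {"tz":-0.2,"fingers":1},
    {"tx":-0.13,"ty":-0.12,"fingers":1},
    {"tx":-0.13,"ty":-0.12,"fingers":1},
    {"tx":-0.13,"ty":-0.12,"fingers":1},
    {"tx":-0.13,"ty":-0.12,"fingers":1},
    {"tx":-0.13,"ty":-0.12,"fingers":1},
    {"tx":-0.13,"ty":-0.12,"fingers":0.6},
    {"tx":-0.13,"ty":-0.12,"fingers":0.6},
    {"tx":-0.13,"ty":-0.12,"fingers":0.6},
    {"tx":-0.13,"ty":-0.12,"fingers":0.6},
    {"tx":-0.13,"ty":-0.12,"fingers":0.6},
    {"fingers":0.6}
  ]
}}

```text
validation failed for argument at $.mo...
```

>>> {"fn": "carry_out", "kwargs": {
  "moves": [
    {"tx":0,"ty":0,"tz":-0.2,"twist":0,"fingers":1}
  ]
}}

```text
clock: 0.28
eef_pos: [266.4, 589.3, 297.6]
tool_rot: [-3.13, 0.0, 2.717]
force: [-0.0, 1.2, 0.4]
width: 85.1
gripper_force: 0.0
```

>>> {"fn": "carry_out", "kwargs": {
  "moves": [
    {"tx":-0.148,"ty":-0.137,"tz":0,"twist":0,"fingers":1},
    {"tx":-0.148,"ty":-0.137,"tz":0,"twist":0,"fingers":1},
    {"tx":-0.148,"ty":-0.137,"tz":0,"twist":0,"fingers":1},
    {"tx":-0.148,"ty":-0.137,"tz":0,"twist":0,"fingers":1},
    {"tx":-0.148,"ty":-0.137,"tz":0,"twist":0,"fingers":1},
    {"tx":-0.148,"ty":-0.137,"tz":0,"twist":0,"fingers":1},
    {"tx":-0.148,"ty":-0.137,"tz":0,"twist":0,"fingers":0.55},
    {"tx":-0.148,"ty":-0.137,"tz":0,"twist":0,"fingers":0.55},
    {"tx":-0.148,"ty":-0.137,"tz":0,"twist":0,"fingers":0.55},
    {"tx":-0.148,"ty":-0.137,"tz":0,"twist":0,"fingers":0.55},
    {"tx":-0.148,"ty":-0.137,"tz":0,"twist":0,"fingers":0.55},
    {"tx":0,"ty":0,"tz":0,"twist":0,"fingers":0.55}
  ]
}}

```text
clock: 1.78
eef_pos: [527.4, -27.2, 302.1]
tool_rot: [-3.139, 0.002, 2.707]
force: [-1.4, 0.4, 0.3]
width: 47.2
gripper_force: 0.0
```

>>> {"fn": "carry_out", "kwargs": {
  "moves": [
    {"tx":0,"ty":0,"tz":0,"twist":-0.048,"fingers":0.55},
    {"tx":0,"ty":0,"tz":0,"twist":-0.048,"fingers":0.55},
    {"tx":0,"ty":0,"tz":0,"twist":-0.048,"fingers":0.55},
    {"tx":0,"ty":0,"tz":0,"twist":-0.048,"fingers":0.55},
    {"tx":0,"ty":0,"tz":0,"twist":-0.048,"fingers":0.55},
    {"tx":0,"ty":0,"tz":0,"twist":0,"fingers":0.55},
    {"tx":0,"ty":0,"tz":0,"twist":0,"fingers":0.55}
  ]
}}

```text
clock: 2.65
eef_pos: [526.3, -20.5, 302.2]
tool_rot: [3.141, -0.0, -2.814]
force: [0.4, 0.4, -0.1]
width: 47.0
gripper_force: 0.0
```

```bash
python3 - <<'E'
from cell import ctrl, eyes
import cv2,pickle
s=ctrl.read_state();print(s["qpos"].round(3),s["eef_pos"],s["tool_rot"],s["width"],s["force"])
w=eyes.get_image("wrist");cv2.imwrite("pics/w1.png",w["color"]);pickle.dump(w,open("w1.pkl","wb"))
from h import *
for P in([522.3,-19.8,171.3],[548.5,-8,178.9],[527.3,-20.7,160.4]): print(proj(w,np.array(P)))
E
```

```text
[-0.021  0.384  0.01   1.781 -0.005  0.978  1.889] [526.28024067 -20.4589375  302.18644722] [ 3.14125305e+00 -3.53063791e-04 -2.81425320e+00] 47.04482516888619 [ 0.40432925  0.38667512 -0.0608888 ]
[324.78391231 229.3677199 ]
[328.45372628 268.7110569 ]
[321.48680107 231.45872134]
```

View pics/w1.png

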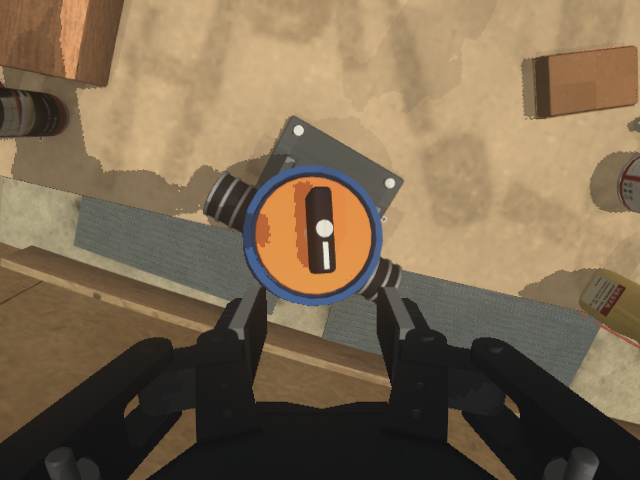

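The wrist view shows the knob dot at (325,228), within about 1 px of where I predicted it, and the jaws line up with the bar. I'll go down onto it.

>>> {"fn": "carry_out", "kwargs": {
  "moves": [
    {"tx":0,"ty":0,"tz":0.12,"twist":0,"fingers":0.5},
    {"tx":0,"ty":0,"tz":0.12,"twist":0,"fingers":0.5},
    {"tx":0,"ty":0,"tz":0.12,"twist":0,"fingers":0.5},
    {"tx":0,"ty":0,"tz":0.05,"twist":0,"fingers":0.5},
    {"tx":0,"ty":0,"tz":0.025,"twist":0,"fingers":0.5},
    {"tx":0,"ty":0,"tz":0.025,"twist":0,"fingers":0.5},
    {"tx":0,"ty":0,"tz":0,"twist":0,"fingers":0.5}
  ]
}}

```text
clock: 3.58
eef_pos: [526.8, -21.0, 164.6]
tool_rot: [-3.141, 0.0, -2.813]
force: [0.4, 0.1, -0.5]
width: 42.9
gripper_force: 0.0
```

>>> {"fn": "carry_out", "kwargs": {
  "moves": [
    {"tx":0,"ty":0,"tz":0,"twist":0,"fingers":0},
    {"tx":0,"ty":0,"tz":0,"twist":0,"fingers":0},
    {"tx":0,"ty":0,"tz":0,"twist":0,"fingers":0},
    {"tx":0,"ty":0,"tz":0,"twist":0,"fingers":0},
    {"tx":0,"ty":0,"tz":0,"twist":0,"fingers":0},
    {"tx":0,"ty":0,"tz":0,"twist":0,"fingers":0}
  ]
}}

```text
clock: 4.32
eef_pos: [526.9, -21.3, 165.3]
tool_rot: [-3.141, 0.001, -2.813]
force: [-0.9, 0.7, 5.9]
width: 17.2
gripper_force: 56.4
```

>>> {"fn": "carry_out", "kwargs": {
  "moves": [
    {"tx":0.005,"ty":0.0027,"tz":-0.0121,"twist":0,"fingers":0},
    {"tx":0.005,"ty":0.0027,"tz":-0.0121,"twist":0,"fingers":0},
    {"tx":0.005,"ty":0.0027,"tz":-0.0121,"twist":0,"fingers":0},
    {"tx":0.005,"ty":0.0027,"tz":-0.0121,"twist":0,"fingers":0},
    {"tx":0,"ty":0,"tz":0,"twist":0,"fingers":0},
    {"tx":0,"ty":0,"tz":0,"twist":0,"fingers":0}
  ]
}}

```text
clock: 5.08
eef_pos: [520.6, -20.4, 179.6]
tool_rot: [-3.14, 0.002, -2.813]
force: [3.2, -3.5, 3.8]
width: 16.7
gripper_force: 60.1
```

>>> {"fn": "carry_out", "kwargs": {
  "moves": [
    {"tx":0,"ty":0,"tz":0,"twist":0,"fingers":0.25},
    {"tx":0,"ty":0,"tz":0,"twist":0,"fingers":0.25},
    {"tx":0.0047,"ty":0.0069,"tz":0,"twist":0,"fingers":0.25},
    {"tx":0,"ty":0,"tz":0,"twist":0.034,"fingers":0.25},
    {"tx":0,"ty":0,"tz":0,"twist":0.034,"fingers":0.25},
    {"tx":0,"ty":0,"tz":0,"twist":0.034,"fingers":0.25},
    {"tx":0,"ty":0,"tz":0,"twist":0.034,"fingers":0.25},
    {"tx":0,"ty":0,"tz":0,"twist":0,"fingers":0.25},
    {"tx":0,"ty":0,"tz":0,"twist":0,"fingers":0.25}
  ]
}}

```text
clock: 6.2
eef_pos: [517.3, -18.4, 178.5]
tool_rot: [-3.141, -0.001, 3.045]
force: [1.7, -3.1, -1.2]
width: 21.1
gripper_force: 1.6
```

>>> {"fn": "carry_out", "kwargs": {
  "moves": [
    {"tx":0,"ty":0,"tz":0,"twist":0,"fingers":0},
    {"tx":0,"ty":0,"tz":0,"twist":0,"fingers":0},
    {"tx":0,"ty":0,"tz":0,"twist":0,"fingers":0},
    {"tx":0,"ty":0,"tz":0,"twist":0,"fingers":0}
  ]
}}

```text
clock: 6.7
eef_pos: [516.5, -19.1, 178.4]
tool_rot: [-3.141, -0.003, 3.043]
force: [1.0, -4.9, -0.9]
width: 15.1
gripper_force: 59.2
```

```bash
python3 - <<'E'
from cell import ctrl, eyes
import cv2
s=ctrl.read_state();print(s["eef_pos"],s["tool_rot"],s["width"],s["force"],s["torque"])
a=eyes.get_image("side")["color"][165:265,285:385];b=eyes.get_image("wrist")["color"]
import numpy as np
cv2.imwrite("pics/m2.png",np.hstack([cv2.resize(a,(400,400),interpolation=cv2.INTER_CUBIC),cv2.resize(b[100:400,170:470],(400,400))]))
E
```

```text
[516.47694048 -19.14217624 178.38554609] [-3.14062819e+00 -2.65609071e-03  3.04336793e+00] 15.085482140618257 [ 1.04017974 -4.93787368 -0.90483933] [-1.35500468  0.04766111 -0.07024426]
```

View pics/m2.png

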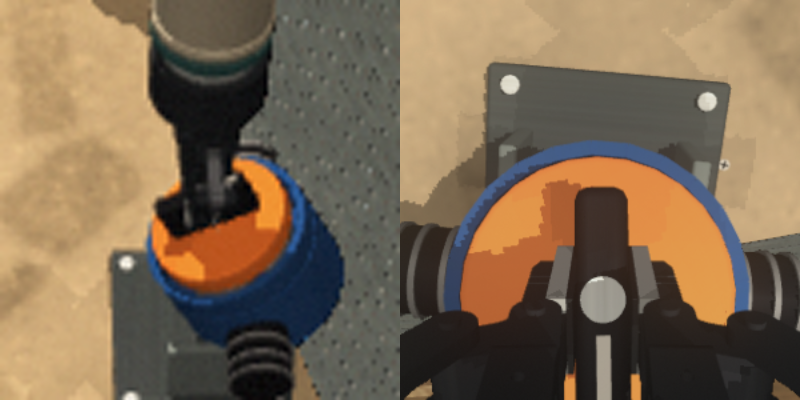

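The bar is aligned and gripped, and the skirt is lifted out of the bezel. The knob is at about 0.46 rad, so I'll continue to about 0.93.

>>> {"fn": "carry_out", "kwargs": {
  "moves": [
    {"tx":0,"ty":0,"tz":0,"twist":0,"fingers":0.25},
    {"tx":0,"ty":0,"tz":0,"twist":0,"fingers":0.25},
    {"tx":0,"ty":0,"tz":0,"twist":0.034,"fingers":0.25},
    {"tx":0,"ty":0,"tz":0,"twist":0.034,"fingers":0.25},
    {"tx":0,"ty":0,"tz":0,"twist":0.034,"fingers":0.25},
    {"tx":0,"ty":0,"tz":0,"twist":0.034,"fingers":0.25},
    {"tx":0,"ty":0,"tz":0,"twist":0,"fingers":0.25},
    {"tx":0,"ty":0,"tz":0,"twist":0,"fingers":0},
    {"tx":0,"ty":0,"tz":0,"twist":0,"fingers":0},
    {"tx":0,"ty":0,"tz":0,"twist":0,"fingers":0},
    {"tx":0,"ty":0,"tz":0,"twist":0,"fingers":0}
  ]
}}

```text
clock: 8.18
eef_pos: [517.9, -17.4, 178.8]
tool_rot: [3.141, -0.001, 2.617]
force: [1.5, 2.1, -1.8]
width: 15.6
gripper_force: 59.4
```

```bash
cat > st.py <<'E'
from cell import ctrl
import numpy as np
s=ctrl.read_state();y=s["tool_rot"][2]
w=(y+.176+np.pi/2)%np.pi-np.pi/2;phi=np.arctan(np.tan(w)/np.cos(np.radians(25)))
n=np.array([-.416,.074,.906]);p=s["eef_pos"]
xt=np.array([np.cos(y),np.sin(y),0]);yt=np.array([np.sin(y),-np.cos(y),0])
print(s["clock"],p.round(1),"yaw",y.round(3),"turn",.55-phi,"F",s["force"].round(1),"Fn",(s["force"]@n).round(1),"w",s["width"].round(1),"axial",(n@(p-[526.9,-21.3,165.3])).round(1))
print("n in tool /mm:",n@xt/300,n@yt/300,-n[2]/300,"j7",s["qpos"][6])
E
python3 st.py
```

```text
Traceback (most recent call last):
  File "st.py", line 7, in <module>
    print(s["clock"],p.round(1),"yaw",y.round(3),"turn",.55-phi,"F",s["force"].round(1),"Fn",(s["force"]@n).round(1),"w",s["width"].round(1),"axial",(n@(p-[526.9,-21.3,165.3])).round(1))
                                                                                                                         ^^^^^^^^^^^^^^^^
AttributeError: 'float' object has no attribute 'round'
```

>>> {"fn": "carry_out", "kwargs": {
  "moves": [
    {"tx":-0.0026,"ty":0.001,"tz":0.006,"twist":0,"fingers":0},
    {"tx":-0.0026,"ty":0.001,"tz":0.006,"twist":0,"fingers":0},
    {"tx":-0.0026,"ty":0.001,"tz":0.006,"twist":0,"fingers":0},
    {"tx":-0.0013,"ty":0.0005,"tz":0.003,"twist":0,"fingers":0},
    {"tx":0,"ty":0,"tz":0,"twist":0,"fingers":0}
  ]
}}

```text
clock: 8.8
eef_pos: [520.5, -17.8, 172.7]
tool_rot: [3.141, -0.001, 2.617]
force: [-2.7, 4.6, 5.0]
width: 15.7
gripper_force: 60.0
```

```bash
sed -i 's/s\["width"\].round(1)/s["width"]/' st.py; python3 st.py
```

```text
8.8 [520.5 -17.8 172.7] yaw 2.617 turn 0.9317063413007198 F [-2.7  4.6  5. ] Fn 6.0 w 15.661949699179853 axial 9.6
n in tool /mm: 0.001323595349754276 -0.0004814397563535283 -0.00302 j7 1.2427115792056918
```

Not at the stop yet; push 3 mm more.

>>> {"fn": "carry_out", "kwargs": {
  "moves": [
    {"tx":-0.002,"ty":0.0007,"tz":0.0045,"twist":0,"fingers":0},
    {"tx":-0.002,"ty":0.0007,"tz":0.0045,"twist":0,"fingers":0},
    {"tx":0,"ty":0,"tz":0,"twist":0,"fingers":0}
  ]
}}

```text
clock: 9.18
eef_pos: [520.7, -17.4, 171.1]
tool_rot: [3.14, -0.003, 2.616]
force: [-7.4, 7.2, 17.6]
width: 15.4
gripper_force: 58.4
```

```bash
python3 st.py
```

```text
9.175 [520.7 -17.4 171.1] yaw 2.616 turn 0.9320443862272018 F [-7.4  7.2 17.6] Fn 19.6 w 15.381836457721477 axial 8.1
n in tool /mm: 0.00132344403273702 -0.0004818555604137644 -0.00302 j7 1.2441219703848923
```

Hard stop (about 20 N, at axial 8.1): this is land. I'll back out and step to about 1.05.

>>> {"fn": "carry_out", "kwargs": {
  "moves": [
    {"tx":0.0033,"ty":-0.0012,"tz":-0.0075,"twist":0,"fingers":0},
    {"tx":0.0033,"ty":-0.0012,"tz":-0.0075,"twist":0,"fingers":0},
    {"tx":0,"ty":0,"tz":0,"twist":0,"fingers":0.25},
    {"tx":0,"ty":0,"tz":0,"twist":0,"fingers":0.25},
    {"tx":0,"ty":0,"tz":0,"twist":0.036,"fingers":0.25},
    {"tx":0,"ty":0,"tz":0,"twist":0,"fingers":0.25},
    {"tx":0,"ty":0,"tz":0,"twist":0,"fingers":0},
    {"tx":0,"ty":0,"tz":0,"twist":0,"fingers":0},
    {"tx":0,"ty":0,"tz":0,"twist":0,"fingers":0},
    {"tx":0,"ty":0,"tz":0,"twist":0,"fingers":0}
  ]
}}

```text
clock: 10.42
eef_pos: [519.8, -17.4, 174.3]
tool_rot: [3.141, -0.001, 2.506]
force: [-1.3, 4.2, -1.5]
width: 16.0
gripper_force: 59.0
```

```bash
python3 st.py
```

```text
10.425 [519.8 -17.4 174.3] yaw 2.506 turn 1.050352765654876 F [-1.3  4.2 -1.5] Fn -0.5 w 16.019287126545795 axial 11.4
n in tool /mm: 0.0012620161277111077 -0.0006253032722495139 -0.00302 j7 1.1582923640158385
```

>>> {"fn": "carry_out", "kwargs": {
  "moves": [
    {"tx":-0.0025,"ty":0.0012,"tz":0.006,"twist":0,"fingers":0},
    {"tx":-0.0025,"ty":0.0012,"tz":0.006,"twist":0,"fingers":0},
    {"tx":-0.0012,"ty":0.0006,"tz":0.003,"twist":0,"fingers":0},
    {"tx":0,"ty":0,"tz":0,"twist":0,"fingers":0}
  ]
}}

```text
clock: 10.92
eef_pos: [520.5, -16.7, 171.5]
tool_rot: [3.14, -0.004, 2.505]
force: [-8.9, 8.5, 20.3]
width: 16.2
gripper_force: 57.7
```

```bash
python3 st.py
```

```text
10.925 [520.5 -16.7 171.5] yaw 2.505 turn 1.050877362962579 F [-8.9  8.5 20.3] Fn 22.7 w 16.232973610040304 axial 8.7
n in tool /mm: 0.001261705917044248 -0.000625928963848472 -0.00302 j7 1.1609436216737694
```

Land again. On to about 1.17.

>>> {"fn": "carry_out", "kwargs": {
  "moves": [
    {"tx":0.0032,"ty":-0.0016,"tz":-0.0075,"twist":0,"fingers":0},
    {"tx":0.0032,"ty":-0.0016,"tz":-0.0075,"twist":0,"fingers":0},
    {"tx":0,"ty":0,"tz":0,"twist":0,"fingers":0.25},
    {"tx":0,"ty":0,"tz":0,"twist":0,"fingers":0.25},
    {"tx":0,"ty":0,"tz":0,"twist":0.036,"fingers":0.25},
    {"tx":0,"ty":0,"tz":0,"twist":0,"fingers":0.25},
    {"tx":0,"ty":0,"tz":0,"twist":0,"fingers":0},
    {"tx":0,"ty":0,"tz":0,"twist":0,"fingers":0},
    {"tx":0,"ty":0,"tz":0,"twist":0,"fingers":0},
    {"tx":0,"ty":0,"tz":0,"twist":0,"fingers":0}
  ]
}}

```text
clock: 12.18
eef_pos: [520.6, -18.3, 174.6]
tool_rot: [3.14, 0.001, 2.391]
force: [3.1, 4.9, 0.5]
width: 17.3
gripper_force: 57.0
```

>>> {"fn": "carry_out", "kwargs": {
  "moves": [
    {"tx":-0.0024,"ty":0.0015,"tz":0.006,"twist":0,"fingers":0},
    {"tx":-0.0024,"ty":0.0015,"tz":0.006,"twist":0,"fingers":0},
    {"tx":-0.0012,"ty":0.0007,"tz":0.003,"twist":0,"fingers":0},
    {"tx":0,"ty":0,"tz":0,"twist":0,"fingers":0}
  ]
}}

```text
clock: 12.68
eef_pos: [522.6, -18.8, 170.3]
tool_rot: [3.14, 0.001, 2.39]
force: [1.5, 5.0, 2.9]
width: 17.0
gripper_force: 56.4
```

```bash
python3 st.py
```

```text
12.675 [522.6 -18.8 170.3] yaw 2.39 turn 1.1718092870809116 F [1.5 5.  2.9] Fn 2.4 w 16.971939564288633 axial 6.5
n in tool /mm: 0.001181196175412475 -0.0007671143878717372 -0.00302 j7 1.0759717225367702
```

It went below the land level with only 2 N, so this is the seat. I'll keep pushing.

>>> {"fn": "carry_out", "kwargs": {
  "moves": [
    {"tx":-0.0024,"ty":0.0015,"tz":0.006,"twist":0,"fingers":0},
    {"tx":-0.0024,"ty":0.0015,"tz":0.006,"twist":0,"fingers":0},
    {"tx":-0.0024,"ty":0.0015,"tz":0.006,"twist":0,"fingers":0},
    {"tx":0,"ty":0,"tz":0,"twist":0,"fingers":0}
  ]
}}

```text
clock: 13.18
eef_pos: [524.6, -19.2, 166.0]
tool_rot: [3.14, -0.0, 2.389]
force: [-2.2, 5.0, 15.1]
width: 17.0
gripper_force: 58.7
```

```bash
python3 st.py
```

```text
13.175 [524.6 -19.2 166. ] yaw 2.389 turn 1.172283689599884 F [-2.2  5.  15.1] Fn 15.0 w 17.04531490965337 axial 1.7
n in tool /mm: 0.0011808449341861062 -0.0007676549552343808 -0.00302 j7 1.0798908190296044
```

>>> {"fn": "carry_out", "kwargs": {
  "moves": [
    {"tx":-0.0018,"ty":0.0012,"tz":0.0045,"twist":0,"fingers":0},
    {"tx":0,"ty":0,"tz":0,"twist":0,"fingers":0},
    {"tx":0,"ty":0,"tz":0,"twist":0,"fingers":0}
  ]
}}

```text
clock: 13.55
eef_pos: [524.6, -19.2, 165.7]
tool_rot: [3.139, -0.001, 2.389]
force: [-7.1, 6.5, 25.7]
width: 16.7
gripper_force: 60.3
```

```bash
python3 st.py
```

```text
13.55 [524.6 -19.2 165.7] yaw 2.389 turn 1.1723885156723028 F [-7.1  6.5 25.7] Fn 26.7 w 16.707811853970735 axial 1.5
n in tool /mm: 0.0011807672849518337 -0.0007677743859209967 -0.00302 j7 1.080790416959744
```

A hard stop at about 27 N, but the axial figure leaves up to 3 mm in doubt. I'll let go, rise and measure with the cameras.

>>> {"fn": "carry_out", "kwargs": {
  "moves": [
    {"tx":0,"ty":0,"tz":0,"twist":0,"fingers":0.5},
    {"tx":0,"ty":0,"tz":0,"twist":0,"fingers":0.5},
    {"tx":0,"ty":0,"tz":0,"twist":0,"fingers":0.5},
    {"tx":0,"ty":0,"tz":-0.05,"twist":0,"fingers":0.5},
    {"tx":0,"ty":0,"tz":-0.1,"twist":0,"fingers":0.5},
    {"tx":0,"ty":0,"tz":-0.15,"twist":0,"fingers":0.5},
    {"tx":0,"ty":0,"tz":-0.15,"twist":0,"fingers":0.5},
    {"tx":0,"ty":0,"tz":0,"twist":0,"fingers":0.5},
    {"tx":0,"ty":0,"tz":0,"twist":0,"fingers":0.5}
  ]
}}

```text
clock: 14.68
eef_pos: [524.5, -19.6, 298.1]
tool_rot: [-3.141, -0.0, 2.39]
force: [-1.0, 0.8, 0.2]
width: 42.9
gripper_force: 0.0
```

```bash
python3 st.py; python3 - <<'E'
from cell import eyes
from h import *
w=eyes.get_image("wrist");s=eyes.get_image("side")
pickle.dump((w,s),open("w3.pkl","wb"))
o=np.hstack([cv2.resize(s["color"][185:285,295:395],(400,400),interpolation=cv2.INTER_CUBIC),cv2.resize(w["color"][140:340,220:420],(400,400),interpolation=cv2.INTER_CUBIC)])
cv2.imwrite("pics/m3.png",o)
n=np.array([-.416,.074,.906])
for k in(0,3,6,10):
    P=np.array([522.3,-19.8,171.3])+k*n
    print(k,(proj(s,P)-[295,185])*4,(proj(w,P)-[220,140])*2)
E
```

```text
14.675 [524.5 -19.6 298.1] yaw 2.39 turn 1.1712683679434095 F [-1.   0.8  0.2] Fn 0.6 w 42.88851367443095 axial 121.5
n in tool /mm: 0.0011815963261428443 -0.0007664978871038211 -0.00302 j7 0.9960168373428033
0 [166.30944228 122.97689693] [201.1851958  184.17442732]
3 [164.6324195  120.67697428] [199.2817111 183.2356991]
6 [162.95015563 118.36991184] [197.33600683 182.27616948]
10 [160.69894373 115.28266738] [194.67360958 180.96323297]
```

View pics/m3.png

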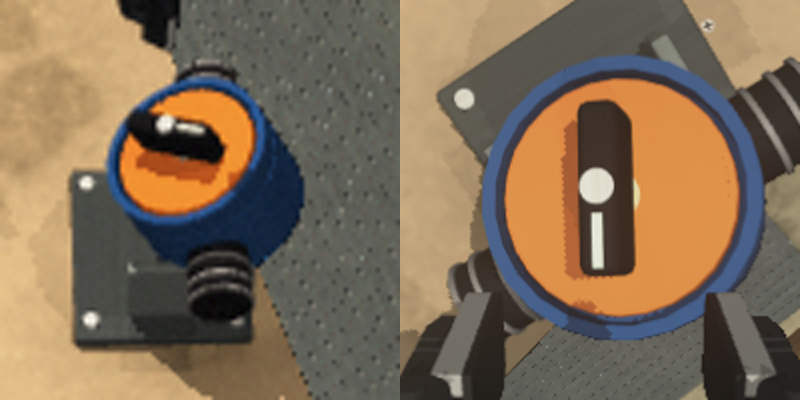

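In the side view the dot is at (165,124), against (166,123) when home; by the wrist view it is (196,186). So it looks home to within about 2 mm. I'll confirm with a fingertip push on the bar's top.

>>> {"fn": "carry_out", "kwargs": {
  "moves": [
    {"tx":0.005,"ty":-0.0045,"tz":0,"twist":0,"fingers":0},
    {"tx":0,"ty":0,"tz":0,"twist":0,"fingers":0},
    {"tx":0,"ty":0,"tz":0,"twist":0,"fingers":0},
    {"tx":0,"ty":0,"tz":0.1,"twist":0,"fingers":0},
    {"tx":0,"ty":0,"tz":0.1,"twist":0,"fingers":0},
    {"tx":0,"ty":0,"tz":0.1,"twist":0,"fingers":0},
    {"tx":0,"ty":0,"tz":0.04,"twist":0,"fingers":0},
    {"tx":0,"ty":0,"tz":0,"twist":0,"fingers":0},
    {"tx":0,"ty":0,"tz":0,"twist":0,"fingers":0}
  ]
}}

```text
clock: 15.9
eef_pos: [523.8, -19.8, 197.1]
tool_rot: [3.14, 0.001, 2.39]
force: [-0.6, -0.9, 0.8]
width: -0.1
gripper_force: 0.0
```

>>> {"fn": "carry_out", "kwargs": {
  "moves": [
    {"tx":-0.0024,"ty":0.0015,"tz":0.006,"twist":0,"fingers":0},
    {"tx":-0.0024,"ty":0.0015,"tz":0.006,"twist":0,"fingers":0},
    {"tx":-0.0024,"ty":0.0015,"tz":0.006,"twist":0,"fingers":0},
    {"tx":0,"ty":0,"tz":0,"twist":0,"fingers":0}
  ]
}}

```text
clock: 16.4
eef_pos: [525.6, -20.2, 190.8]
tool_rot: [3.141, 0.0, 2.39]
force: [-0.1, 0.6, 1.7]
width: 0.0
gripper_force: 0.8
```

>>> {"fn": "carry_out", "kwargs": {
  "moves": [
    {"tx":0.0073,"ty":-0.0068,"tz":0.003,"twist":0,"fingers":0},
    {"tx":-0.0024,"ty":0.0015,"tz":0.006,"twist":0,"fingers":0},
    {"tx":-0.0012,"ty":0.0008,"tz":0.003,"twist":0,"fingers":0},
    {"tx":0,"ty":0,"tz":0,"twist":0,"fingers":0}
  ]
}}

```text
clock: 16.9
eef_pos: [523.4, -20.1, 188.8]
tool_rot: [3.14, -0.001, 2.39]
force: [-4.9, 1.2, 18.8]
width: 0.1
gripper_force: 9.4
```

>>> {"fn": "carry_out", "kwargs": {
  "moves": [
    {"tx":-0.0012,"ty":0.0008,"tz":0.003,"twist":0,"fingers":0},
    {"tx":-0.0006,"ty":0.0004,"tz":0.0015,"twist":0,"fingers":0},
    {"tx":0,"ty":0,"tz":0,"twist":0,"fingers":0}
  ]
}}

```text
clock: 17.27
eef_pos: [523.8, -20.1, 188.5]
tool_rot: [3.14, -0.001, 2.39]
force: [-8.7, 2.8, 28.4]
width: -0.1
gripper_force: 14.6
```

Hard stop again at 28 N with no travel. I'll retreat, then compare the skirt's position with the first images at subpixel level.

>>> {"fn": "carry_out", "kwargs": {
  "moves": [
    {"tx":0,"ty":0,"tz":-0.03,"twist":0,"fingers":0},
    {"tx":0,"ty":0,"tz":-0.1,"twist":0,"fingers":0},
    {"tx":0,"ty":0,"tz":-0.15,"twist":0,"fingers":0},
    {"tx":0.14,"ty":-0.13,"tz":-0.1,"twist":0,"fingers":0.5},
    {"tx":0.14,"ty":-0.13,"tz":0,"twist":0,"fingers":0.5},
    {"tx":0,"ty":0,"tz":0,"twist":0,"fingers":0.5},
    {"tx":0,"ty":0,"tz":0,"twist":0,"fingers":0.5}
  ]
}}

```text
clock: 18.15
eef_pos: [412.4, -20.0, 299.0]
tool_rot: [3.141, 0.001, 2.39]
force: [1.0, -0.6, 0.6]
width: 42.9
gripper_force: 0.0
```

```bash
python3 - <<'E'
from cell import eyes,ctrl
from h import *
print(ctrl.read_state()["eef_pos"],ctrl.read_state()["qpos"].round(2))
d=pickle.load(open("im0.pkl","rb"));e={k:eyes.get_image(k) for k in("side","top")};pickle.dump(e,open("im4.pkl","wb"))
n=np.array([-.416,.074,.906]);D=np.array([522.3,-19.8,171.3])
c0={"side":(295,185),"top":(245,155)};rows=[]
for k in c0:
    x,y=c0[k]
    for nm,q in(("before",d[k]),("after",e[k])):
        I=cv2.resize(q["color"][y:y+100,x:x+100],(800,800),interpolation=cv2.INTER_CUBIC)
        H=cv2.cvtColor(I,cv2.COLOR_BGR2HSV);m=cv2.inRange(H,(5,150,100),(20,255,255))
        L,lab,st,_=cv2.connectedComponentsWithStats(m);m=(lab==1+st[1:,4].argmax()).astype("uint8")
        c=max(cv2.findContours(m,0,1)[0],key=cv2.contourArea);el=cv2.fitEllipse(cv2.convexHull(c))
        p=np.array(el[0])/8;print(k,nm,"skirt",p.round(2),np.array(el[1])/8)
        # bright dot: largest white comp in the dark bar area
        w=((H[...,1]<60)&(H[...,2]>150)).astype("uint8")
        L,lab,st,ce=cv2.connectedComponentsWithStats(w)
        cc=proj(q,D)-[x,y]
        print("  dots",[(ce[i]/8).round(2).tolist()+[int(st[i,4])] for i in range(1,L) if np.hypot(*(ce[i]/8-cc))<12 and st[i,4]>60])
    print(k,"px per 10mm",proj(d[k],D+10*n)-proj(d[k],D))
    rows.append(np.hstack([cv2.resize(q["color"][y:y+75,x:x+100],(400,300),interpolation=cv2.INTER_CUBIC) for q in(d[k],e[k])]))
cv2.imwrite("pics/cmp.png",np.vstack(rows))
E
```

```text
[412.36293867 -19.99156142 298.95855958] [-0.36  0.23  0.42  2.06 -0.12  0.87  0.95]
side before skirt [46.67 37.97] [28.22600365 36.48936081]
  dots [[32.9, 29.54, 275], [47.12, 26.0, 523], [41.45, 30.88, 774]]
side after skirt [46.67 38.  ] [28.29616356 36.44689941]
  dots [[38.13, 23.49, 171], [41.3, 30.9, 809], [47.52, 31.95, 628]]
side px per 10mm [-1.40262464 -1.92355739]
top before skirt [48.43 43.03] [37.49999619 38.46403503]
  dots [[43.95, 40.18, 883], [46.81, 47.45, 1255]]
top after skirt [48.54 40.21] [30.80630875 39.26085281]
  dots [[51.68, 41.67, 926], [46.72, 47.48, 1318]]
top px per 10mm [-0.43555983  1.11912382]
```

View pics/cmp.png

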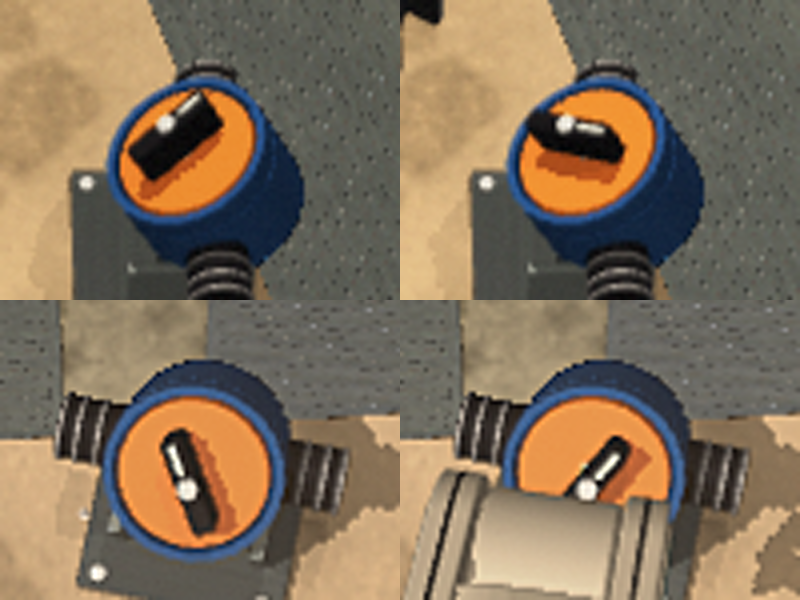

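The side view puts the skirt and the dot within 0.15 px of the original home position, which is under 1 mm. The bar has turned clockwise to about 1.17 rad, and the arm is clear. Handing in.

```bash
python3 -c "
from cell import job
print(job.finish_job())"
```

```text
the job is handed in; nothing more can be done
None
```

The selector is switched over: I pulled the knob out, turned it clockwise, met hard stops at 0.93 and 1.05 rad, found the second seat at about 1.17 rad, pushed it fully home there and let go; the arm kept clear of the carton, bottle, tin and can, and the job is handed in.

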